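# Wedge up the front of a hotplate stirrer and hold it for new foot pads

## Robot

A 6-joint arm with a two-finger parallel gripper is mounted at the origin on the work surface. World frame = base frame: x ahead of the robot, y to its left, z up, the work surface at z = 0. Lengths are in m, angles in degrees, forces in N, time in s.
With the tool pointing down it reaches from about 0.325 to 0.9 m from the base axis. Payload 6.1 kg.
Tool frame: the origin (TCP) lies at the very end of the fingers, on their centre line; the grasp point (between the pads) lies 19 mm behind it (env.pinch_z is the y of the grasp point in the tool frame, in m); y points along the fingers, z is the direction in which the jaws open and shut, and the axes are right-handed (so a half turn about y gives the same grasp; the last joint's range is limited). The gripper opens to 85 mm and grips with 20 to 120 N. Pads are 22 mm wide; open, the fingers measure 114 mm over their backs; the gripper's body (76 mm by 85 mm) begins 54 mm behind the grasp point. The pads swing forward as they close: fully open they stand 13 mm farther back than shut.
Start: joints at [-75.522, 12.628, 87.462, -0, 79.91, -7.225], TCP at [0.231, -0.581, 0.231] pointing down, gripper open.
Joint ranges: [-170.65, 170.65], [-52.31, 119.04], [5.05, 147.46], [-71.25, 251.25], [11.57, 151.72], [-153.62, 153.62]. Speed limits (degrees/s): [147.25, 147.25, 172.46, 180, 180, 180].

## Interface

Orientations are given as [roll, pitch, yaw] about the fixed x, y, z axes, in that order (R = Rz(yaw) Ry(pitch) Rx(roll)).
In Python, from plant import env, imaging, close_job gives the robot as it stands.
- The arm moves only by the tool send_rows, never from a script. Its arguments are lists of equal length, an entry for each row: "gripper": the finger opening in m, from 0 to 0.0854; "translation": the shift along the world's x, y, z in m, a list of three; "delta_rot": the turn, a rotation vector about the world's x, y, z in rad, a list of three. A call has exactly 5 rows; each row is the pose to reach, as a shift and turn from the pose commanded when the call began; what a row does not reach only later rows make up. A row lasts 1/12 s, in which the tool goes at most 41.7 mm and 7.16 degrees, less where a joint would pass 70% of its speed; a pose out of reach is approached as far as the arm can. A call with a gripper value outside its range is refused whole. The fingers move at their own pace and stop on an object; "newtons" is the grip in N (left out, the last holds). Time passes only in rows, so rows that repeat a pose let the fingers close, or fill a call up. It gives the time, the measured TCP pose, the force and the opening at its end, in the units of the state.
- env.read_state(): the state, without advancing time (a new reading comes with each control period).
- imaging.grab_frame(name): name is "scene" or "side" or "wrist"; returns the picture (384x512x3 uint8, red, green, blue); there is no depth.
- imaging.camera_params(name): a dict with "vfov" (degrees; the focal length in pixels is half the picture's height over the tangent of half this angle, whatever the lens; pixels are square), "cx", "cy" (the principal point, pixels), "R" (3x3) and "t" (3): a world point X has camera coordinates R X + t. Camera axes: x right, y down, z forward; pixel columns grow to the right and rows downward; lengths in m; the calibration is good to about 2 mm. The wrist camera is an equidistant fisheye: a pixel r from the principal point sees the ray r / f radians off the axis. A picture is of the moment at which its call begins: read the wrist's pose just before it. camera_params takes no time and is no camera call; for the wrist camera it gives the pose at the moment of the call.
- close_job(): hands the job in, once; it reports no verdict.
Trained networks look in the newest picture that a camera, given by its name, has taken for a name from the list of things; names that differ only in an ending like _2 or _b are one class to them, and where a whole thing is asked for, a point or a joint stands for the part that bears it (a point fixed in the world has none). Each returns a list of dicts, best first, with "conf" (0 to 1); they miss things now and then, are a little off and sometimes report something else, mostly with a low value. They report only what shows in the picture. A call takes as long as a camera call. They do not tell look-alikes from the thing itself.
- imaging.silhouettes(camera, name): "mask" (384x512 bool, what is visible of it) and "extent" ([left, top, width, height] in pixels, round what is visible of it).
- imaging.landmark_of(camera, name): "pixel" ([row, column] in pixels: a listed point, or the origin of a listed thing).
The state is a dict: "t": time; "joints": joint angles; "joint_vel": joint speeds; "tau": joint torques, N m; "ee_pos": TCP position; "tool_rot": TCP orientation; "force": force on the tool from outside, world axes, zero at the start; "moment": the same for the moment, N m; "finger_gap": finger opening in m.
Only numpy, scipy, OpenCV 4.12 (cv2) and the standard library are available. Lean on these libraries where they do the work, as an engineer would, in place of code of your own. Each camera call takes 0.05 s, during which the arm holds its last target.

## Task

Take the loose grey levelling wedge by its heel and push it along the bench, thin end first, under the middle of the hotplate stirrer's front edge until both front feet are just clear of the bench, about 3 mm, so that I can slip new pads under them. The rear feet stay on the bench where they are: do not shove the stirrer back, and leave the beaker on it and the things around it undisturbed. Finish still holding the wedge flat on the bench with the stirrer resting on it; do not let go.

Things in the scene. Friction and masses are not known exactly. Their poses are not given: they have to be found in the camera images.
- wedge_heel (a point): Middle (half-way up, 17 mm above the underside) of the heel of the loose grey nylon wedge: a block 35 mm long, 40 mm wide and 34 mm high with ribbed sides, to be gripped across its width. The whole wedge is 140 mm long and 40 mm wide, 110 g, lying flat on the bench. Axes: x runs from heel to nose, y to the wedge's left, z up. The nose lies 122.5 mm ahead of this point.
- wedge_nose (a point): Middle of the wedge's thin front edge, 1 mm above its underside. Same axes as the heel. From here a smooth ramp, 40 mm wide, rises evenly from 2 mm to 23 mm height over 105 mm towards the heel (1 in 5, 11.3 degrees), so 5 mm of push gives 1 mm of lift.
- wedge: The whole wedge; origin under the middle of its length and width, at its underside; x to the nose, z up. The nose is at x = +70 mm, the middle of the heel at x = -52.5 mm.
- stirrer: Hotplate stirrer standing free on four feet: light grey housing 165 mm wide, 240 mm deep, with a sloping dark control panel with two knobs at the front (towards the robot); square white plate on top, 92 mm high. 2 to 2.8 kg, shared about evenly by front and rear feet. Origin at foot level under its middle; x points to its rear, y to its left as the robot sees it, z up.
- front_edge (a point): Middle of the lower front edge of the stirrer's housing, 120 mm ahead of the stirrer's middle, 12 mm above the bench; axes as the stirrer's. The flat steel underside is 12 mm above the bench everywhere. The housing is 38 mm high at this edge, rising to 77 mm some 65 mm farther back. The wedge goes in here, between the front feet (106 mm between them).
- foot_front_left (a point): Middle of the underside of the front foot on the +y side; 0 mm high while the foot stands on the bench. The rubber feet are 22 mm across and 12 mm high, 98 mm ahead of or behind the middle and 64 mm to each side; they grip the bench, so the stirrer stays put when the smooth wedge is pushed under slowly. Axes as the stirrer's.
- foot_front_right (a point): Same for the front foot on the -y side.
- beaker: Empty glass beaker, 74 mm wide and 92 mm high, standing on the stirrer's plate; to stay there upright. Origin under its middle, z up.
- tube_rack: Blue rack 210 x 105 mm with white-capped tubes, 117 mm high, on the bench beside the stirrer; leave alone. Origin under its middle.
- reagent_bottle: Glass bottle with a blue cap, 76 mm wide and 165 mm high, on the bench beside the stirrer; leave alone. Origin under its middle.
- pad_dish: Flat clear dish, 90 mm wide and 15 mm high, with the new rubber pads in it; leave alone. Origin under its middle.
Things that resemble listed ones, but are neither listed nor needed, are in the scene too. Of the things that look like the wedge, the smaller one is meant.

How it is judged (in metres and radians):
At the end, for the whole second after the job is handed in: Front feet 1.5 to 6 mm up, stirrer's middle under 4.5 mm up; stirrer resting (over 3 N) on the wedge, which lies flat, under the front within 25 mm of its middle and 0.35 rad of square, and is still held; robot off the stirrer; stirrer within 15 mm and beaker within 20 mm of the start, at rest (height (world z) of foot_front_left between 0.0015 and 0.006 m and height (world z) of foot_front_right between 0.0015 and 0.006 m and height (world z) of stirrer below 0.0045 m and contact force between wedge and stirrer above 3 N and contact force between the fingers and wedge above 2 N and contact force between each of the arm, the fingers and stirrer below 0.2 N and angle between wedge's own z axis and vertical below 0.08 rad and height (world z) of wedge_nose below 0.005 m and x of wedge_nose in the frame of stirrer above -0.1 m and y of wedge_nose in the frame of stirrer between -0.025 and 0.025 m and angle between the x axis of wedge and the x axis of stirrer, either way round below 0.35 rad and distance of stirrer from where it was at the start of the episode below 0.015 m and distance of beaker from where it was at the start of the episode below 0.02 m and angle between beaker's own z axis and vertical below 0.1 rad and linear speed of stirrer below 0.01 m/s); the arm keeps its last pose, push and grip.
It fails at once if the stirrer is shoved along the bench by more than 15 mm (distance of stirrer from where it was at the start of the episode above 0.015 m).
It fails at once if a front foot is raised more than 10 mm (height (world z) of any of foot_front_left, foot_front_right above 0.01 m).
It fails at once if the beaker slides more than 20 mm or tips (distance of beaker from where it was at the start of the episode above 0.02 m or angle between beaker's own z axis and vertical above 0.15 rad).
It fails at once if the tube rack, the bottle or the dish is disturbed (moved more than 15 mm) (distance of any of tube_rack, reagent_bottle, pad_dish from where it was at the start of the episode above 0.015 m).
It also fails if it takes over 40 s, if anything falls off the work surface, if the arm or the gripper's body presses on something with over 40 N, if the wrist force passes 120 N, or if a joint passes its speed limit or range.

## Working session

There is one attempt and no reset: what is moved stays moved. The work goes in short steps, Python scripts to look and compute and a tool call to move; the robot and the scene stay as the last step left them, time stands still between calls to the robot, and variables do not carry over. Pictures are saved under pics/ and viewed, and the job is handed in when it is done.

Besides the shell and the picture viewer there is one more tool, called after "Emit:" as a command line: name --argument value ..., lists and objects as JSON in quotes. send_rows: Moves the arm, as the interface text tells. Its arguments: {"type":"object","properties":{"gripper":{"type":"array"},"translation":{"type":"array"},"delta_rot":{"type":"array"},"newtons":{"type":"number"}},"required":["gripper","translation","delta_rot"]}

```bash
ls; mkdir -p pics
python3 - <<'E'
from plant import env, imaging
import cv2
s=env.read_state(); print(s)
for n in ["scene","side","wrist"]:
    p=imaging.camera_params(n); print(n,p)
    im=imaging.grab_frame(n); cv2.imwrite(f"pics/{n}0.png",im[:,:,::-1])
E
```

```text
pics
{'t': 0.0, 'joints': array([-7.55211926e+01,  1.26764296e+01,  8.75275071e+01,  1.22491253e-03,
        7.99102716e+01, -7.22667627e+00]), 'joint_vel': array([ 0.02624853, -0.01629678,  0.03849964,  0.02814977,  0.00961817,
        0.01664348]), 'tau': array([ 1.28017135e-03, -4.96894777e+01, -3.89390945e+01, -6.06998356e-05,
        1.11117118e-02,  2.77784255e-05]), 'ee_pos': array([ 0.23097715, -0.58008653,  0.23017031]), 'tool_rot': array([-9.01131494e+01,  1.55628007e-02, -1.58294748e+02]), 'force': array([-0.0125862 , -0.15021403, -0.2124782 ]), 'moment': array([0.03963919, 0.05120597, 0.0096082 ]), 'finger_gap': 0.08530532476233967}
scene {'vfov': 43.3777434624351, 'cx': 249.17636058349342, 'cy': 190.95290646662517, 'R': array([[-0.23148457,  0.97283489,  0.00267883],
       [ 0.65669509,  0.15829   , -0.73735733],
       [-0.71775096, -0.16892767, -0.67549759]]), 't': array([ 0.20035202, -0.32602888,  1.9277004 ])}
side {'vfov': 46.39213200832763, 'cx': 254.00970702430075, 'cy': 192.04280928318857, 'R': array([[-0.95918499, -0.2826447 , -0.00872473],
       [-0.19281568,  0.67628653, -0.71095614],
       [ 0.2068484 , -0.6802562 , -0.70318222]]), 't': array([0.56165956, 0.22285639, 1.27401087])}
wrist {'vfov': 65.70646984690485, 'cx': 258.47084805703804, 'cy': 193.9286228456066, 'R': array([[ 0.36984536, -0.92908795, -0.00316157],
       [-0.88565361, -0.35357955,  0.300997  ],
       [-0.28077055, -0.10852228, -0.95361985]]), 't': array([-0.62323667, -0.03920548,  0.38059976])}
```

View pics/scene0.png

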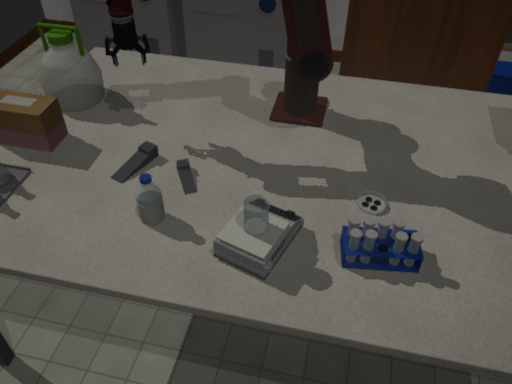

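View pics/side0.png

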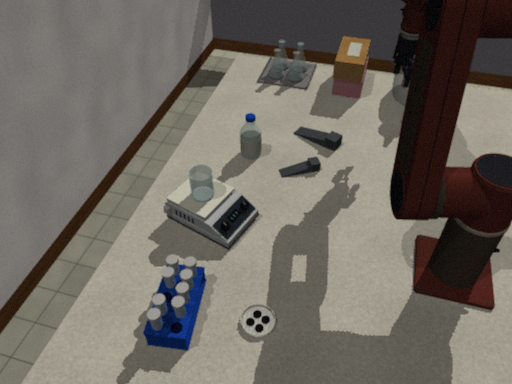

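View pics/wrist0.png

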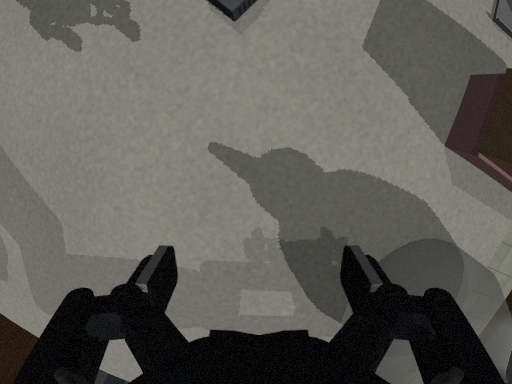

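The small wedge is at scene (186,177) and side (300,168), with the larger look-alike at scene (136,162). The stirrer is at scene (259,235), and its dark panel faces the robot. Next I'll measure with the networks.

```bash
cat > h.py <<'E'
import numpy as np, cv2
from plant import env, imaging
def f_of(p): return 192/np.tan(np.radians(p['vfov']/2))
def ray(p,rc,fish=False):
    f=f_of(p); x=(rc[1]-p['cx'])/f; y=(rc[0]-p['cy'])/f
    if fish:
        r=np.hypot(x,y); d=np.array([np.sin(r)*x/r,np.sin(r)*y/r,np.cos(r)]) if r>0 else np.array([0,0,1.])
    else: d=np.array([x,y,1.])
    R=np.array(p['R']);t=np.array(p['t']); return -R.T@t, R.T@d/np.linalg.norm(d)
def plane(p,rc,z,fish=False):
    c,d=ray(p,rc,fish); return c+d*(z-c[2])/d[2]
def proj(p,X,fish=False):
    f=f_of(p); q=np.array(p['R'])@np.asarray(X,float)+p['t']
    if fish:
        a=np.arctan2(np.hypot(q[0],q[1]),q[2]); h=np.hypot(q[0],q[1])+1e-12; u=q[:2]/h*a
    else: u=q[:2]/q[2]
    return np.array([p['cy']+f*u[1],p['cx']+f*u[0]])
E
python3 - <<'E'
from h import *
Z=dict(wedge_heel=.017,wedge_nose=.001,wedge=0,stirrer=0,front_edge=.012,foot_front_left=0,foot_front_right=0,beaker=.092,tube_rack=0,reagent_bottle=0,pad_dish=0)
for cam in ["scene","side"]:
    p=imaging.camera_params(cam); imaging.grab_frame(cam)
    for n,z in Z.items():
        for d in imaging.landmark_of(cam,n)[:3]:
            print(cam,n,round(d['conf'],2),np.round(d['pixel'],1),np.round(plane(p,d['pixel'],z),4))
print(env.read_state()['t'])
E
```

```text
scene wedge_heel 0.84 [167.3 186.2] [ 0.4693 -0.3132  0.017 ]
scene wedge_heel 0.65 [150.7 149.1] [ 0.4131 -0.4698  0.017 ]
scene wedge_nose 0.79 [190.7 194.5] [ 0.558  -0.2559  0.001 ]
scene wedge_nose 0.77 [178.7 114.2] [ 0.5643 -0.5351  0.001 ]
scene wedge_nose 0.68 [228.2 292.8] [0.6478 0.0827 0.001 ]
scene wedge 0.63 [165.2 134.7] [ 0.4811 -0.4977  0.    ]
scene wedge 0.56 [178.2 186.5] [ 0.5042 -0.3018  0.    ]
scene stirrer 0.61 [242.2 257.3] [ 0.7262 -0.0088  0.    ]
scene front_edge 0.79 [213.  278.1] [0.6058 0.0293 0.012 ]
scene front_edge 0.7 [228. 257.] [ 0.6822 -0.0198  0.012 ]
scene foot_front_left 0.93 [229.3 294.7] [0.65   0.0889 0.    ]
scene foot_front_right 0.82 [213.4 256.5] [ 0.6113 -0.0372  0.    ]
scene foot_front_right 0.28 [177.  184.5] [ 0.4999 -0.3103  0.    ]
scene beaker 0.89 [226.9 256.3] [ 0.752  -0.0071  0.092 ]
scene beaker 0.19 [216.7 153.3] [ 0.7814 -0.2969  0.092 ]
scene tube_rack 0.85 [255.9 370.6] [0.7013 0.3154 0.    ]
scene reagent_bottle 0.61 [220.1 153.1] [ 0.7132 -0.3375  0.    ]
scene reagent_bottle 0.26 [210.8 255.5] [ 0.6009 -0.0427  0.  
[... 425 characters left out ...]
rrer 0.6 [221.  215.7] [0.7094 0.008  0.    ]
side stirrer 0.49 [195.2 202.3] [ 0.7918 -0.0882  0.    ]
side front_edge 0.92 [232.3 246.4] [0.5992 0.0353 0.012 ]
side foot_front_left 0.88 [242.1 223.3] [0.6582 0.0819 0.    ]
side foot_front_right 0.68 [221.1 250.3] [ 0.6042 -0.0217  0.    ]
side beaker 0.76 [193.4 201.1] [ 0.757  -0.0108  0.092 ]
side beaker 0.63 [166.8 300.1] [ 0.4916 -0.214   0.092 ]
side beaker 0.15 [310.2 174.2] [0.6737 0.3835 0.092 ]
side tube_rack 0.89 [309.  175.5] [0.7057 0.3325 0.    ]
side tube_rack 0.4 [171.5 278.5] [ 0.5759 -0.2724  0.    ]
side reagent_bottle 0.96 [153.7 250.8] [ 0.6978 -0.3392  0.    ]
side pad_dish 0.8 [322.  258.4] [0.483  0.3077 0.    ]
1.35
```

Run:
```python
import cv2
a=cv2.imread("pics/scene0.png")[130:290,100:320]; cv2.imwrite("pics/sc_crop.png",cv2.resize(a,None,fx=3.6,fy=3.6,interpolation=cv2.INTER_CUBIC))
a=cv2.imread("pics/side0.png")[100:260,150:370]; cv2.imwrite("pics/sd_crop.png",cv2.resize(a,None,fx=3.6,fy=3.6,interpolation=cv2.INTER_CUBIC))
```

```text
(no output)
```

View pics/sc_crop.png

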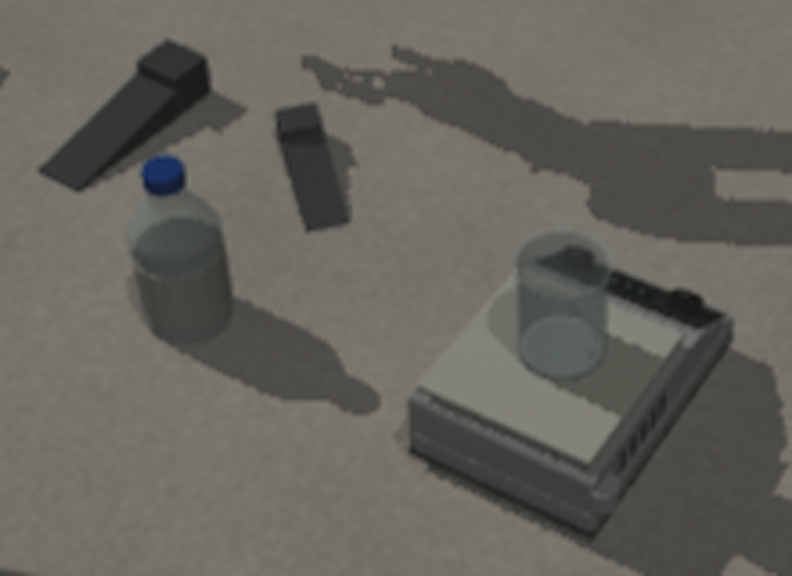

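View pics/sd_crop.png

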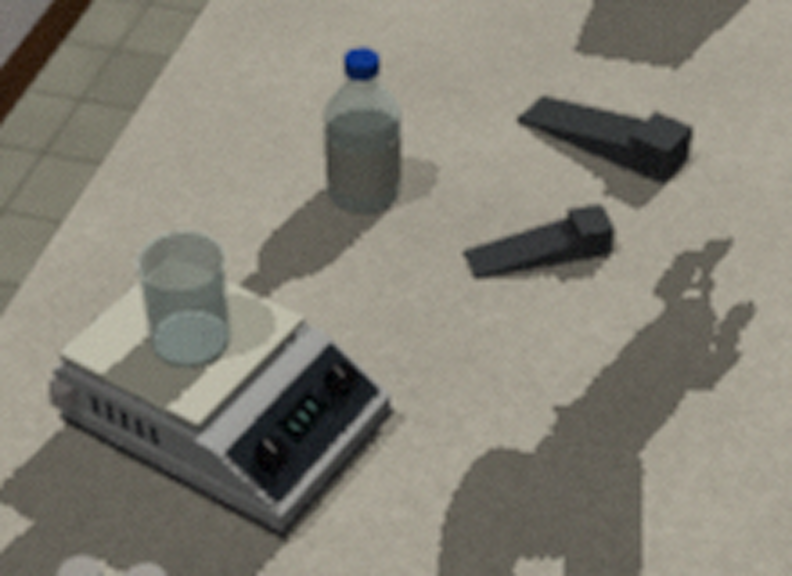

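```bash
cat > fit.py <<'E'
from h import *
from scipy.optimize import minimize
S=4
def prism(prof,w):
    return np.array([[x,s*w/2,z] for x,z in prof for s in(-1,1)])
WEDGE=[prism([(-.07,0),(-.07,.034),(-.035,.034),(-.035,0)],.04),prism([(-.035,0),(-.035,.023),(.07,.002),(.07,0)],.04)]
STIR=[prism([(-.12,.012),(-.12,.038),(-.055,.077),(.12,.077),(.12,.012)],.165)]
def render(cams,parts,q,fish):
    c,s=np.cos(q[2]),np.sin(q[2]); R=np.array([[c,-s,0],[s,c,0],[0,0,1]]); out=[]
    for p,fi in zip(cams,fish):
        m=np.zeros((384*S,512*S),np.uint8)
        for P in parts:
            uv=np.array([proj(p,R@X+[q[0],q[1],0],fi)[::-1] for X in P])
            h=cv2.convexHull(((uv+.5)*S*16).astype(np.int32)); cv2.fillConvexPoly(m,h,1,shift=4)
        out.append(cv2.resize(m.astype(np.float32),(512,384),interpolation=cv2.INTER_AREA))
    return out
def fit(cams,masks,parts,q0,fish=None,step=(.006,.006,.06)):
    fish=fish or [False]*len(cams)
    def cost(q):
        r=render(cams,parts,q,fish); return sum(np.abs(a-b).sum()/b.sum() for a,b in zip(r,masks))
    best=None
    for k in range(2):
        q=q0 if best is None else best.x
        sx=np.array([q]+[np.array(q)+np.eye(3)[i]*step[i] for i in range(3)])
        best=minimize(cost,q,method='Nelder-Mead',options=dict(initial_simplex=sx,xatol=1e-4,fatol=1e-4))
    return best.x,best.fun
E
cat > m1.py <<'E'
from fit import *
import pickle
cams=[];W=[];T=[]
for cam in ["scene","side"]:
    cams.append(imaging.camera_params(cam)); imaging.grab_frame(cam)
    for d in imaging.silhouettes(cam,"wedge"): print(cam,'wedge',round(d['conf'],2),np.round(d['extent']),d['mask'].sum())
    w=imaging.silhouettes(cam,"wedge"); tgt=(186,177) if cam=="scene" else (296,168)
    W.append(min(w,key=lambda d:np.hypot(d['extent'][0]+d['extent'][2]/2-tgt[0],d['extent'][1]+d['extent'][3]/2-tgt[1]))['mask'].astype(np.float32))
    t=imaging.silhouettes(cam,"stirrer"); 
    for d in t: print(cam,'stirrer',round(d['conf'],2),np.round(d['extent']),d['mask'].sum())
    T.append(t[0]['mask'].astype(np.float32))
pickle.dump((cams,W,T),open('m1.pkl','wb'))
for nm,M,P,q0 in(("wedge",W,WEDGE,[.508,-.305,.5]),("stirrer",T,STIR,[.713,-.012,-.38])):
    q,f=fit(cams,M,P,q0); print(nm,np.round(q,4),np.degrees(q[2]).round(2),round(f,3))
    for i in range(2):
        q,f=fit(cams[i:i+1],M[i:i+1],P,q0); print(' ',i,np.round(q,4),np.degrees(q[2]).round(2),round(f,3))
print(env.read_state()['t'])
E
python3 m1.py
```

```text
scene wedge 0.74 [176. 159.  25.  33.] 453
scene wedge 0.74 [110. 141.  47.  41.] 813
scene stirrer 0.79 [212. 204.  91.  75.] 3590
scene stirrer 0.18 [357. 189.  30.  24.] 500
side wedge 0.88 [282. 157.  39.  20.] 414
side wedge 0.82 [294. 127.  45.  25.] 641
side wedge 0.54 [142. 257.  66.  92.] 3975
side stirrer 0.63 [166. 181.  94.  70.] 3814
wedge [ 0.5069 -0.2999  0.5217] 29.89 0.26
  0 [ 0.5061 -0.3009  0.5232] 29.98 0.058
  1 [ 0.5077 -0.2984  0.5062] 29.0 0.182
stirrer [ 0.7211 -0.0018 -0.2923] -16.75 0.454
  0 [ 0.7197 -0.0023 -0.2875] -16.47 0.261
  1 [ 7.212e-01 -4.000e-04 -2.980e-01] -17.07 0.186
1.75
```

Run:
```python
from fit import *
import pickle
cams,W,T=pickle.load(open('m1.pkl','rb'))
a=plane(cams[1],(248.1-.5,228.3-.5),.012);b=plane(cams[1],(213.9-.5,258.9-.5),.012)
print(a,b,np.linalg.norm(a-b),(a+b)/2,np.degrees(np.arctan2(*(a-b)[:2]))*-1)
PL=STIR+[prism([(-.055,.077),(-.055,.092),(.115,.092),(.115,.077)],.16)]
# fill beaker hole, hull
def hull(m):
    c,_=cv2.findContours(m.astype(np.uint8),cv2.RETR_EXTERNAL,cv2.CHAIN_APPROX_NONE); c=max(c,key=cv2.contourArea)
    o=np.zeros_like(m,np.uint8); cv2.fillPoly(o,[cv2.convexHull(c)],1); return o.astype(np.float32)
H=[hull(m) for m in T]
for P in (STIR,PL):
  q,f=fit(cams,H,P,[.713,-.012,-.38]); print(np.round(q,4),np.degrees(q[2]),f)
ims=[cv2.imread("pics/scene0.png"),cv2.imread("pics/side0.png")]
r=render(cams,PL,q,[0,0]); rw=render(cams,WEDGE,[.5069,-.2999,.522],[0,0])
out=[]
for im,m,rr,w,rww,c in zip(ims,T,r,W,rw,((130,160),(120,160))):
    for mm,col in((m,(0,255,0)),(rr,(0,0,255)),(w,(0,255,0)),(rww,(0,0,255))):
        pass
    big=cv2.resize(im,None,fx=4,fy=4,interpolation=cv2.INTER_CUBIC)
    for mm,col in((m,(0,255,0)),(rr,(0,0,255)),(w,(0,255,0)),(rww,(0,0,255))):
        B=(cv2.resize(mm,None,fx=4,fy=4)>.5).astype(np.uint8); cs,_=cv2.findContours(B,0,1); cv2.drawContours(big,cs,-1,col,1)
    out.append(big[c[0]*4:c[0]*4+600,c[1]*4:c[1]*4+720])
cv2.imwrite("pics/ov_s.png",out[0]);cv2.imwrite("pics/ov_d.png",out[1])
```

```text
[0.63472395 0.10683968 0.012     ] [ 0.5856188  -0.04982131  0.012     ] 0.1641766785576045 [0.61017138 0.02850919 0.012     ] -17.403522337543823
[ 0.7208 -0.001  -0.3001] -17.197084450387404 0.11300943791866302
[ 7.213e-01  5.000e-04 -2.940e-01] -16.845427222115102 0.11655867099761963
```

View pics/ov_s.png

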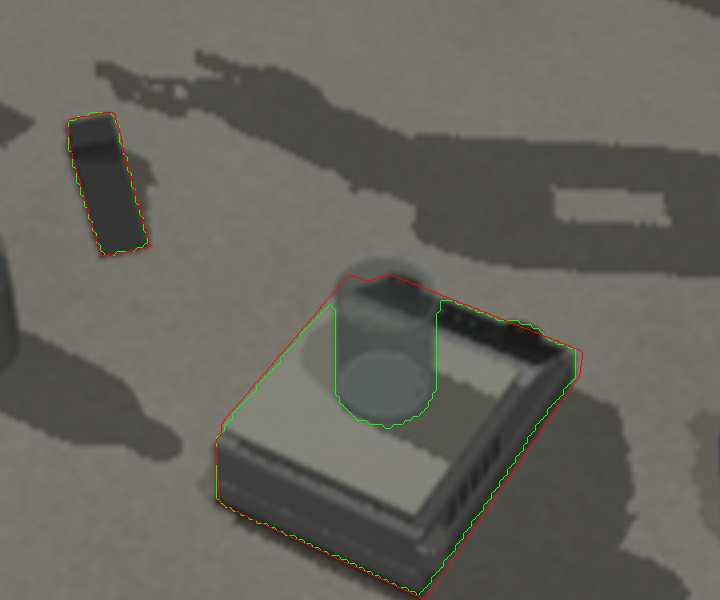

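View pics/ov_d.png

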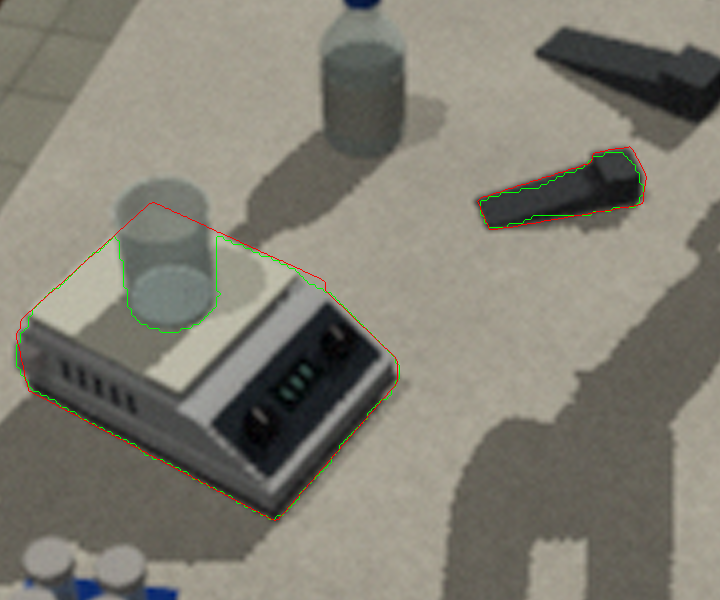

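Fits agree with the known sizes: the wedge matches its 140 mm length and the front edge measures 164 mm across. The wedge is at (0.507,-0.300), yaw 29.9°, so its heel is at (0.4615,-0.326). The stirrer is at (0.721,-0.001), yaw -17°. Next I move above the heel.

Emit:
send_rows --gripper '[0.0854, 0.0854, 0.0854, 0.0854, 0.0854]' --translation '[[0.02, 0.022, 0], [0.045, 0.05, -0.005], [0.07, 0.078, -0.01], [0.095, 0.105, -0.02], [0.12, 0.133, -0.03]]' --delta_rot '[[0, 0, 0.03], [0, 0, 0.06], [0, 0, 0.09], [0, 0, 0.12], [0, 0, 0.143]]' --newtons 60

```text
t: 2.17
ee_pos: [0.3521, -0.4468, 0.2016]
tool_rot: [-89.9, 0.0, -150.1]
force: [1.4, -0.6, -0.5]
finger_gap: 0.0857
```

Emit:
send_rows --gripper '[0.0854, 0.0854, 0.0854, 0.0854, 0.0854]' --translation '[[0.025, 0.028, -0.02], [0.05, 0.056, -0.04], [0.08, 0.09, -0.06], [0.1, 0.112, -0.075], [0.11, 0.122, -0.08]]' --delta_rot '[[0, 0, 0], [0, 0, 0], [0, 0, 0], [0, 0, 0], [0, 0, 0]]'

```text
t: 2.58
ee_pos: [0.4621, -0.3208, 0.1182]
tool_rot: [-90.3, 0.0, -150.0]
force: [-1.0, 0.3, -0.7]
finger_gap: 0.0855
```

Emit:
send_rows --gripper '[0.0854, 0.0854, 0.0854, 0.0854, 0.0854]' --translation '[[0, 0, 0], [0, 0, 0], [0, 0, 0], [0, 0, 0], [0, 0, 0]]' --delta_rot '[[0, 0, 0], [0, 0, 0], [0, 0, 0], [0, 0, 0], [0, 0, 0]]'

```text
t: 3.0
ee_pos: [0.4608, -0.3271, 0.1222]
tool_rot: [-89.9, 0.0, -150.2]
force: [1.0, 0.4, -0.9]
finger_gap: 0.0857
```

```bash
cat > m2.py <<'E'
from fit import *
s=env.read_state(); print(s['t'],s['ee_pos'].round(4),s['tool_rot'].round(2),s['force'].round(2),s['finger_gap'],s['joints'].round(1))
p=imaging.camera_params("wrist"); im=imaging.grab_frame("wrist")
ms=imaging.silhouettes("wrist","wedge")
for d in ms: print(round(d['conf'],2),np.round(d['extent']),d['mask'].sum())
for n,z in(("wedge_heel",.017),("wedge_nose",.001)):
    for d in imaging.landmark_of("wrist",n)[:2]: print(n,round(d['conf'],2),np.round(d['pixel']),plane(p,d['pixel'],z,True).round(4))
q0=np.array([.507,-.300,.522])
r=render([p],WEDGE,q0,[True])[0]
m=max(ms,key=lambda d:(d['mask']*r).sum())['mask'].astype(np.float32)
q,f=fit([p],[m],WEDGE,q0,[True]); print('fit',q.round(4),np.degrees(q[2]).round(2),f)
big=cv2.cvtColor(im,cv2.COLOR_RGB2BGR)
for mm,col in((m,(0,255,0)),(r,(0,0,255)),(render([p],WEDGE,q,[True])[0],(255,0,0))):
    cs,_=cv2.findContours((mm>.5).astype(np.uint8),0,1); cv2.drawContours(big,cs,-1,col,1)
import sys; cv2.imwrite(sys.argv[1],big)
E
python3 m2.py pics/w1.png
```

```text
3.0 [ 0.4608 -0.3271  0.1222] [-8.991e+01  2.000e-02 -1.502e+02] [ 0.97  0.42 -0.86] 0.0857471851237228 [-43.4  10.4 102.3  -0.   67.2  16.8]
0.97 [234.  48.  49. 173.] 8073
0.96 [325. 178. 145. 138.] 5722
wedge_heel 0.73 [292. 356.] [ 0.4171 -0.4715  0.017 ]
wedge_nose 0.83 [ 46. 255.] [ 0.5702 -0.2604  0.001 ]
wedge_nose 0.63 [194. 464.] [ 0.5685 -0.5283  0.001 ]
fit [ 0.5093 -0.2985  0.5262] 30.15 0.031540319323539734
```

View pics/w1.png

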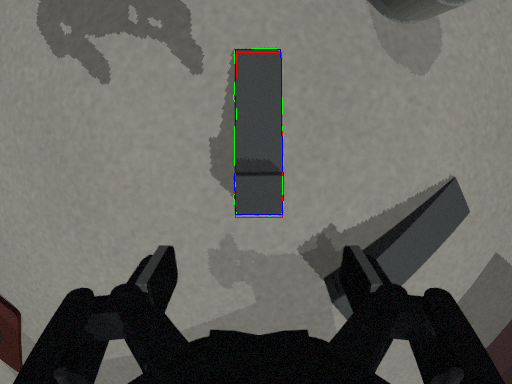

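The wrist fit puts the wedge at (0.5093,-0.2985), yaw 30.15°, with the heel at (0.464,-0.325) and 0.03 mismatch. The far look-alike stays clear of the fingers. Next I descend and grip.

Emit:
send_rows --gripper '[0.0854, 0.0854, 0.0854, 0.0854, 0.0854]' --translation '[[0.003, 0.001, -0.02], [0.003, 0.001, -0.04], [0.003, 0.001, -0.06], [0.003, 0.001, -0.075], [0.003, 0.001, -0.085]]' --delta_rot '[[0, 0, 0], [0, 0, 0], [0, 0, 0], [0, 0, 0], [0, 0, 0]]'

```text
t: 3.62
ee_pos: [0.4631, -0.3241, 0.0345]
tool_rot: [-90.1, -0.0, -150.1]
force: [0.1, 0.8, 0.5]
finger_gap: 0.0857
```

Emit:
send_rows --gripper '[0.0854, 0.0854, 0.0854, 0.0854, 0.0854]' --translation '[[0, 0, -0.01], [0, 0, -0.02], [0, 0, -0.027], [0, 0, -0.032], [0, 0, -0.032]]' --delta_rot '[[0, 0, 0], [0, 0, 0], [0, 0, 0], [0, 0, 0], [0, 0, 0]]'

```text
t: 4.03
ee_pos: [0.4637, -0.3243, 0.0034]
tool_rot: [-90.1, -0.0, -150.1]
force: [0.3, 0.3, -1.1]
finger_gap: 0.0855
```

Emit:
send_rows --gripper '[0.06, 0.05, 0.04, 0.03, 0.03]' --translation '[[0, 0, 0], [0, 0, 0], [0, 0, 0], [0, 0, 0], [0, 0, 0]]' --delta_rot '[[0, 0, 0], [0, 0, 0], [0, 0, 0], [0, 0, 0], [0, 0, 0]]' --newtons 60

```text
t: 4.45
ee_pos: [0.4647, -0.3252, 0.0052]
tool_rot: [-89.9, 0.0, -150.1]
force: [0.4, -0.0, 5.9]
finger_gap: 0.0389
```

Emit:
send_rows --gripper '[0.03, 0.03, 0.03, 0.03, 0.03]' --translation '[[0, 0, 0], [0, 0, 0], [0, 0, 0], [0, 0, 0], [0, 0, 0]]' --delta_rot '[[0, 0, 0], [0, 0, 0], [0, 0, 0], [0, 0, 0], [0, 0, 0]]'

```text
t: 4.87
ee_pos: [0.4647, -0.3253, 0.0052]
tool_rot: [-89.9, 0.0, -150.1]
force: [-0.5, 0.1, 5.0]
finger_gap: 0.0388
```

```bash
python3 m2.py pics/w2.png
```

```text
4.8667 [ 0.4647 -0.3253  0.0052] [-8.991e+01  3.000e-02 -1.501e+02] [-0.51  0.09  4.97] 0.03875223333455371 [-43.   20.4 104.7   0.   54.8  17.2]
0.89 [214.  15.  90. 300.] 25454
0.7 [358. 242. 154. 140.] 4575
wedge_heel 0.85 [381. 395.] [ 0.4159 -0.4762  0.017 ]
wedge_heel 0.77 [265. 260.] [ 0.4629 -0.3264  0.017 ]
wedge_nose 0.7 [ 14. 261.] [ 0.5714 -0.2646  0.001 ]
fit [ 0.5091 -0.299   0.5253] 30.09 0.031500451266765594
```

View pics/w2.png

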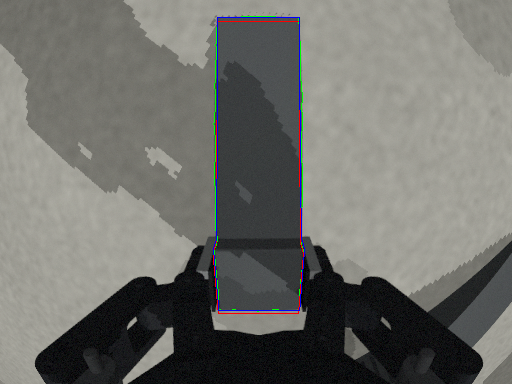

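The wedge is gripped: gap 38.8 mm, and the fit is unchanged. I'll lift 20 mm and carry it round to a spot about 40 mm in front of the edge, yaw -17°, swinging wide of the stirrer's corner.

Emit:
send_rows --gripper '[0.03, 0.03, 0.03, 0.03, 0.03]' --translation '[[0, 0, 0.01], [-0.01, 0.02, 0.02], [-0.025, 0.05, 0.02], [-0.04, 0.08, 0.02], [-0.05, 0.11, 0.02]]' --delta_rot '[[0, 0, 0], [0, 0, -0.06], [0, 0, -0.13], [0, 0, -0.2], [0, 0, -0.28]]'

```text
t: 5.48
ee_pos: [0.4124, -0.2132, 0.0241]
tool_rot: [-90.1, -0.1, -166.4]
force: [0.3, -0.1, -1.6]
finger_gap: 0.039
```

Emit:
send_rows --gripper '[0.03, 0.03, 0.03, 0.03, 0.03]' --translation '[[-0.005, 0.03, 0], [-0.01, 0.06, 0], [-0.01, 0.09, 0], [-0.01, 0.12, 0], [-0.01, 0.15, 0]]' --delta_rot '[[0, 0, -0.07], [0, 0, -0.14], [0, 0, -0.21], [0, 0, -0.28], [0, 0, -0.35]]'

```text
t: 5.9
ee_pos: [0.4034, -0.0633, 0.0245]
tool_rot: [-90.0, -0.0, 173.6]
force: [0.2, -0.9, -1.4]
finger_gap: 0.0391
```

Emit:
send_rows --gripper '[0.03, 0.03, 0.03, 0.03, 0.03]' --translation '[[0.008, 0.03, 0], [0.017, 0.06, 0], [0.028, 0.095, 0], [0.039, 0.125, 0], [0.047, 0.147, 0]]' --delta_rot '[[0, 0, -0.05], [0, 0, -0.1], [0, 0, -0.15], [0, 0, -0.18], [0, 0, -0.191]]'

```text
t: 6.32
ee_pos: [0.4513, 0.0848, 0.0247]
tool_rot: [-90.0, 0.0, 162.8]
force: [1.0, -0.3, -1.7]
finger_gap: 0.0394
```

Emit:
send_rows --gripper '[0.03, 0.03, 0.03, 0.03, 0.03]' --translation '[[0, 0, 0], [0, 0, 0], [0, 0, 0], [0, 0, -0.005], [0, 0, -0.01]]' --delta_rot '[[0, 0, 0], [0, 0, 0], [0, 0, 0], [0, 0, 0], [0, 0, 0]]'

```text
t: 6.73
ee_pos: [0.4511, 0.0814, 0.0141]
tool_rot: [-90.0, 0.0, 162.8]
force: [0.9, -0.0, -0.9]
finger_gap: 0.0387
```

```bash
cat > m3.py <<'E'
from fit import *
import sys
tag=sys.argv[1]
s=env.read_state(); print(s['t'],s['ee_pos'].round(4),s['tool_rot'].round(2),s['force'].round(2),s['finger_gap'],s['joints'].round(1))
out={}
Z=dict(front_edge=.012,foot_front_left=0.,foot_front_right=0.,wedge_nose=.001,wedge_heel=.017)
for cam in ["wrist","scene","side"]:
    p=imaging.camera_params(cam); im=imaging.grab_frame(cam); cv2.imwrite(f"pics/{cam}_{tag}.png",im[:,:,::-1])
    for n,z in Z.items():
        for d in imaging.landmark_of(cam,n)[:1]:
            print(cam,n,round(d['conf'],2),np.round(d['pixel']),plane(p,d['pixel'],z,cam=="wrist").round(4))
E
python3 m3.py a
```

```text
6.7333 [0.4511 0.0814 0.0141] [-9.0000e+01  2.0000e-02  1.6278e+02] [ 0.94 -0.01 -0.89] 0.03872749809267816 [  0.4   6.4 120.7  -0.   52.9 107.6]
wrist wedge_nose 0.95 [ 15. 261.] [0.5693 0.0438 0.001 ]
wrist wedge_heel 0.62 [264. 256.] [0.4448 0.085  0.017 ]
scene front_edge 0.66 [213. 279.] [0.6049 0.0329 0.012 ]
scene foot_front_left 0.76 [228. 292.] [0.6459 0.0812 0.    ]
scene foot_front_right 0.62 [211. 255.] [ 0.604  -0.0442  0.    ]
scene wedge_nose 0.87 [178. 116.] [ 0.561  -0.5301  0.001 ]
scene wedge_heel 0.97 [149. 149.] [ 0.4039 -0.4735  0.017 ]
side front_edge 0.66 [230. 245.] [0.6071 0.0285 0.012 ]
side foot_front_left 0.72 [242. 224.] [0.6568 0.0831 0.    ]
side foot_front_right 0.55 [218. 252.] [ 0.6038 -0.0359  0.    ]
side wedge_nose 0.98 [239. 252.] [0.5771 0.0461 0.001 ]
```

View pics/wrist_a.png

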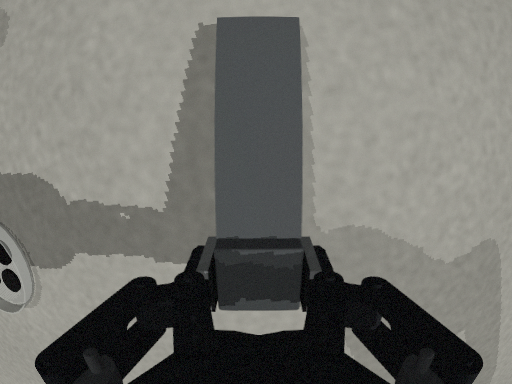

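View pics/side_a.png

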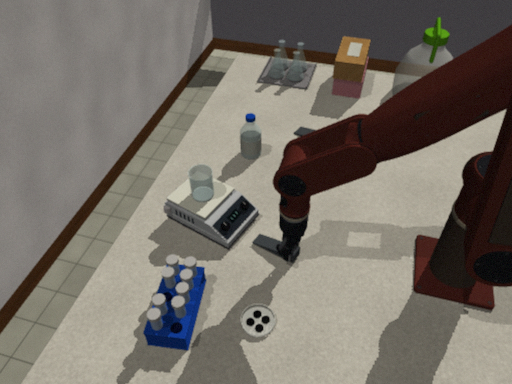

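The wedge is held straight, with the nose at wrist (15,259) and no tilt seen. The line is centred on the front edge to within about 1 mm. Next I lower it to the bench and start the push along the stirrer's x axis, (0.956,-0.292).

Emit:
send_rows --gripper '[0.03, 0.03, 0.03, 0.03, 0.03]' --translation '[[0, 0, -0.004], [0, 0, -0.007], [0, 0, -0.009], [0, 0, -0.0095], [0, 0, -0.0095]]' --delta_rot '[[0, 0, 0], [0, 0, 0], [0, 0, 0], [0, 0, 0], [0, 0, 0]]'

```text
t: 8.05
ee_pos: [0.4511, 0.0824, 0.0052]
tool_rot: [-90.0, -0.0, 162.9]
force: [-4.3, -0.0, 7.1]
finger_gap: 0.0389
```

Emit:
send_rows --gripper '[0.03, 0.03, 0.03, 0.03, 0.03]' --translation '[[0.011, -0.0035, 0], [0.023, -0.007, 0], [0.034, -0.0105, 0], [0.046, -0.014, 0], [0.057, -0.0175, 0]]' --delta_rot '[[0, 0, 0], [0, 0, 0], [0, 0, 0], [0, 0, 0], [0, 0, 0]]'

```text
t: 8.47
ee_pos: [0.5089, 0.0648, 0.0052]
tool_rot: [-90.0, -0.0, 162.9]
force: [-2.8, 0.8, 7.6]
finger_gap: 0.0392
```

```bash
python3 m3.py b
```

```text
8.4667 [0.5089 0.0648 0.0052] [-90.01  -0.   162.86] [-2.83  0.83  7.56] 0.039227251033313384 [ -1.6  14.2 112.8   0.   53.1 105.6]
wrist front_edge 0.85 [ 44. 257.] [0.6084 0.0351 0.012 ]
wrist wedge_heel 0.81 [264. 258.] [0.5074 0.0659 0.017 ]
scene front_edge 0.96 [212. 281.] [0.5984 0.0379 0.012 ]
scene foot_front_left 0.61 [228. 296.] [0.6453 0.0924 0.    ]
scene foot_front_right 0.97 [215. 254.] [ 0.6209 -0.0419  0.    ]
scene wedge_nose 0.78 [218. 285.] [0.6135 0.0518 0.001 ]
scene wedge_heel 0.94 [150. 146.] [ 0.4128 -0.4811  0.017 ]
side front_edge 0.44 [193. 203.] [ 0.7871 -0.0893  0.012 ]
side foot_front_left 0.8 [245. 225.] [0.6496 0.0894 0.    ]
side foot_front_right 0.6 [218. 251.] [ 0.605  -0.0356  0.    ]
side wedge_nose 0.57 [229. 237.] [0.6351 0.0217 0.001 ]
side wedge_heel 0.69 [245. 272.] [0.5092 0.0656 0.017 ]
```

View pics/wrist_b.png

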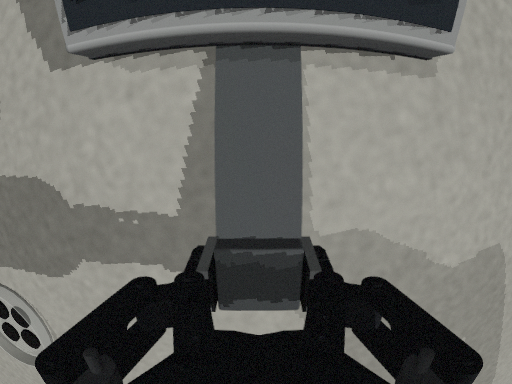

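The wedge is centred under the edge. The edge meets it at wrist row 45, and the stirrer's edge midpoint is at col 262 against 259 for the wedge. The nose is about 20 mm inside. I'll push on slowly, watching the force.

Emit:
send_rows --gripper '[0.03, 0.03, 0.03, 0.03, 0.03]' --translation '[[0.0048, -0.0015, 0], [0.0096, -0.003, 0], [0.0143, -0.0044, 0], [0.0191, -0.0058, 0], [0.0239, -0.0073, 0]]' --delta_rot '[[0, 0, 0], [0, 0, 0], [0, 0, 0], [0, 0, 0], [0, 0, 0]]'

```text
t: 9.78
ee_pos: [0.5308, 0.0581, 0.0052]
tool_rot: [-90.0, -0.2, 162.9]
force: [-5.9, 0.8, 12.9]
finger_gap: 0.0393
```

Emit:
send_rows --gripper '[0.03, 0.03, 0.03, 0.03, 0.03]' --translation '[[0.0005, -0.0001, 0], [0.001, -0.0003, 0], [0.0014, -0.0004, 0], [0.0019, -0.0006, 0], [0.0024, -0.0007, 0]]' --delta_rot '[[0, 0, 0], [0, 0, 0], [0, 0, 0], [0, 0, 0], [0, 0, 0]]'

```text
t: 10.2
ee_pos: [0.533, 0.0574, 0.0052]
tool_rot: [-90.0, -0.2, 162.9]
force: [-5.7, 2.3, 13.6]
finger_gap: 0.0391
```

Emit:
send_rows --gripper '[0.03, 0.03, 0.03, 0.03, 0.03]' --translation '[[0.0005, -0.0001, 0], [0.001, -0.0003, 0], [0.0014, -0.0004, 0], [0.0019, -0.0006, 0], [0.0024, -0.0007, 0]]' --delta_rot '[[0, 0, 0], [0, 0, 0], [0, 0, 0], [0, 0, 0], [0, 0, 0]]'

```text
t: 10.62
ee_pos: [0.5354, 0.0567, 0.0052]
tool_rot: [-90.0, -0.2, 162.9]
force: [-5.4, 1.6, 13.2]
finger_gap: 0.0388
```

Emit:
send_rows --gripper '[0.03, 0.03, 0.03, 0.03, 0.03]' --translation '[[0.0005, -0.0001, 0], [0.001, -0.0003, 0], [0.0014, -0.0004, 0], [0.0019, -0.0006, 0], [0.0024, -0.0007, 0]]' --delta_rot '[[0, 0, 0], [0, 0, 0], [0, 0, 0], [0, 0, 0], [0, 0, 0]]'

```text
t: 11.03
ee_pos: [0.5378, 0.0561, 0.0052]
tool_rot: [-90.0, -0.2, 162.9]
force: [-5.8, 1.7, 13.3]
finger_gap: 0.039
```

Emit:
send_rows --gripper '[0.03, 0.03, 0.03, 0.03, 0.03]' --translation '[[0.0005, -0.0001, 0], [0.001, -0.0003, 0], [0.0014, -0.0004, 0], [0.0019, -0.0006, 0], [0.0024, -0.0007, 0]]' --delta_rot '[[0, 0, 0], [0, 0, 0], [0, 0, 0], [0, 0, 0], [0, 0, 0]]'

```text
t: 11.45
ee_pos: [0.5402, 0.0553, 0.0052]
tool_rot: [-90.0, -0.2, 162.9]
force: [-6.2, 1.4, 12.6]
finger_gap: 0.0389
```

```bash
python3 m3.py c | grep -v scene
python3 - <<'E'
from h import *
print(env.read_state()['moment'])
from plant import imaging
a=cv2.imread("pics/side_c.png")[150:270,160:300]; b=cv2.imread("pics/side_a.png")[150:270,160:300]
cv2.imwrite("pics/cmp_c.png",cv2.resize(np.hstack([b,a]),None,fx=2.85,fy=2.85,interpolation=cv2.INTER_CUBIC))
E
```

```text
11.45 [0.5402 0.0553 0.0052] [-89.98  -0.17 162.87] [-6.22  1.36 12.64] 0.038893123389620185 [ -2.5  17.8 108.2   0.   54.2 104.6]
wrist front_edge 0.89 [115. 263.] [0.608  0.0328 0.012 ]
wrist wedge_heel 0.79 [266. 252.] [0.5387 0.0598 0.017 ]
side front_edge 0.62 [231. 246.] [0.6026 0.0305 0.012 ]
side foot_front_left 0.64 [244. 225.] [0.6501 0.0879 0.    ]
side foot_front_right 0.78 [216. 252.] [ 0.6034 -0.0436  0.    ]
side wedge_nose 0.63 [224. 230.] [0.6629 0.0082 0.001 ]
side wedge_heel 0.56 [241. 263.] [0.5408 0.0565 0.017 ]
[ 0.01441818  0.61360183 -0.0348023 ]
```

View pics/cmp_c.png

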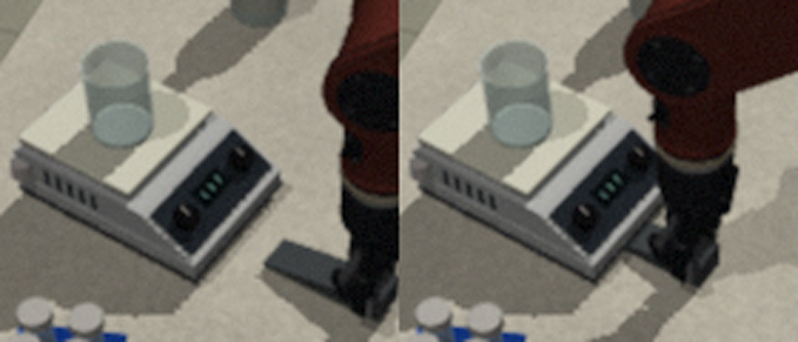

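View pics/wrist_c.png

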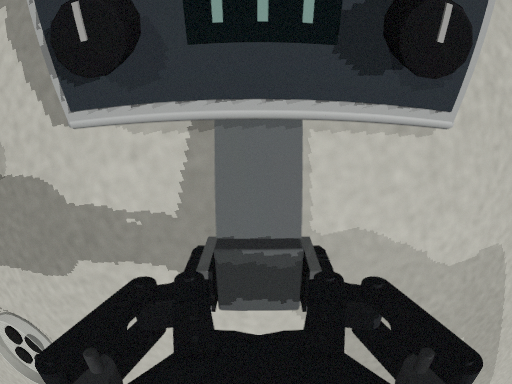

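```bash
cat > lift.py <<'E'
# estimate pitch + slide of stirrer from LK tracks vs baseline
from fit import *
import sys
q=np.array([.721,-.0005,-.2967]); c,s=np.cos(q[2]),np.sin(q[2]); R=np.array([[c,-s,0],[s,c,0],[0,0,1]])
def to3d(p,uv):
    C,d=ray(p,(uv[1],uv[0])); C=R.T@(C-[q[0],q[1],0]); d=R.T@d
    best=None
    # planes n.x=k with bounds
    n1=np.array([-.039,0,.065]); n1/=np.linalg.norm(n1); k1=n1@np.array([-.12,0,.038])
    for n,k,ok in((np.array([0,0,1.]),.0915,lambda X:-.055<X[0]<.112 and abs(X[1])<.07),
                  (n1,k1,lambda X:-.118<X[0]<-.057 and abs(X[1])<.08),
                  (np.array([0,1.,0]),.0825,lambda X:-.118<X[0]<.118 and .014<X[2]<.075),
                  (np.array([-1.,0,0]),.12,lambda X:abs(X[1])<.08 and .014<X[2]<.037),
                  (np.array([1.,0,0]),.12,lambda X:abs(X[1])<.08 and .014<X[2]<.075)):
        den=n@d
        if den>=0: continue
        t=(k-n@C)/den; X=C+t*d
        if ok(X) and (best is None or t<best[0]): best=(t,X)
    return None if best is None else best[1]
J=[];r=[]
print(env.read_state()['t'])
for cam,base in(("side",["side0","side_a"]),("scene",["scene0","scene_a"])):
    p=imaging.camera_params(cam)
    ims=[imaging.grab_frame(cam) for _ in range(int(sys.argv[1]))]
    cur=cv2.cvtColor(np.mean(ims,0).astype(np.uint8),cv2.COLOR_RGB2GRAY)
    for bn in base:
        b=cv2.cvtColor(cv2.imread(f"pics/{bn}.png"),cv2.COLOR_BGR2GRAY)
        x0,y0,x1,y1=(160,170,265,255) if cam=="side" else (205,195,310,285)
        mk=np.zeros_like(b); mk[y0:y1,x0:x1]=1
        pts=cv2.goodFeaturesToTrack(b,200,.02,4,mask=mk)
        nx,st,er=cv2.calcOpticalFlowPyrLK(b,cur,pts,None,winSize=(13,13),maxLevel=0,criteria=(3,50,.001))
        bk,st2,_=cv2.calcOpticalFlowPyrLK(cur,b,nx,None,winSize=(13,13),maxLevel=0,criteria=(3,50,.001))
        # camera-static check: background flow assumed 0
        for a,n,k,o,e in zip(pts[:,0],nx[:,0],bk[:,0],st[:,0],er[:,0]):
            if not o or np.hypot(*(a-k))>.2 or np.hypot(*(n-a))>5 or e>12: continue
            X=to3d(p,a)
            if X is None: continue
            def w(v):
                th,dx,dy=v; Xr=X-[.105,0,0]; cc,ss=np.cos(th),np.sin(th)
                Y=np.array([cc*Xr[0]+ss*Xr[2]+.105+dx,Xr[1]+dy,-ss*Xr[0]+cc*Xr[2]])
                return proj(p,R@Y+[q[0],q[1],0])[::-1]
            w0=w([0,0,0]); jj=np.stack([(w(np.eye(3)[i]*1e-3)-w0)/1e-3 for i in range(3)],1)
            J+=[jj]; r+=[n-a]
J=np.array(J);r=np.array(r)
from scipy.optimize import least_squares
sol=least_squares(lambda v:(np.einsum('nij,j->ni',J,v*1e-2)-r).ravel(),[0,0,0],loss='soft_l1',f_scale=.1)
v=sol.x*1e-2; cov=np.linalg.inv(sol.jac.T@sol.jac)*np.mean(sol.fun**2)
print(len(r),'pitch deg',np.degrees(v[0]).round(3),'foot lift mm',(v[0]*.203*1e3).round(2),'dx,dy mm',(v[1:]*1e3).round(2),'sd',(np.sqrt(np.diag(cov))*1e-2*np.array([.203,1,1])*1e3).round(2), 'res px',np.abs(sol.fun).mean().round(3))
E
python3 lift.py 4
```

```text
12.35
145 pitch deg -0.022 foot lift mm -0.08 dx,dy mm [-0.02  0.02] sd [0.09 0.05 0.04] res px 0.058
```

No lift and no slide so far (-0.1 mm, 0.0 mm), which fits contact being just about to start. I'll push another 10 mm slowly.

Emit:
send_rows --gripper '[0.03, 0.03, 0.03, 0.03, 0.03]' --translation '[[0.0006, -0.0002, 0], [0.0013, -0.0004, 0], [0.0019, -0.0006, 0], [0.0026, -0.0008, 0], [0.0032, -0.001, 0]]' --delta_rot '[[0, 0, 0], [0, 0, 0], [0, 0, 0], [0, 0, 0], [0, 0, 0]]'

```text
t: 13.17
ee_pos: [0.5413, 0.055, 0.0052]
tool_rot: [-90.0, -0.4, 162.9]
force: [-15.9, 3.4, 23.0]
finger_gap: 0.0391
```

Emit:
send_rows --gripper '[0.03, 0.03, 0.03, 0.03, 0.03]' --translation '[[0.0006, -0.0002, 0], [0.0013, -0.0004, 0], [0.0019, -0.0006, 0], [0.0026, -0.0008, 0], [0.0032, -0.001, 0]]' --delta_rot '[[0, 0, 0], [0, 0, 0], [0, 0, 0], [0, 0, 0], [0, 0, 0]]'

```text
t: 13.58
ee_pos: [0.5419, 0.0549, 0.0051]
tool_rot: [-89.9, -0.8, 162.9]
force: [-26.3, 6.9, 33.1]
finger_gap: 0.0388
```

Emit:
send_rows --gripper '[0.03, 0.03, 0.03, 0.03, 0.03]' --translation '[[0.0006, -0.0002, 0], [0.0013, -0.0004, 0], [0.0019, -0.0006, 0], [0.0026, -0.0008, 0], [0.0032, -0.001, 0]]' --delta_rot '[[0, 0, 0], [0, 0, 0], [0, 0, 0], [0, 0, 0], [0, 0, 0]]'

```text
t: 14.0
ee_pos: [0.5449, 0.0541, 0.005]
tool_rot: [-89.9, -0.8, 162.9]
force: [-24.6, 7.6, 31.8]
finger_gap: 0.0393
```

```bash
python3 lift.py 4
```

```text
14.0
135 pitch deg 0.166 foot lift mm 0.59 dx,dy mm [-0.06  0.04] sd [0.13 0.07 0.05] res px 0.088
```

Contact made: the feet have started to lift (0.6 mm) and the stirrer hasn't slid. The fingers are pressing down about 32 N, so I'll ease z by 0.5 mm and keep pushing.

Emit:
send_rows --gripper '[0.03, 0.03, 0.03, 0.03, 0.03]' --translation '[[0.0006, -0.0002, 0.0002], [0.0013, -0.0004, 0.0004], [0.0019, -0.0006, 0.0005], [0.0026, -0.0008, 0.0005], [0.0032, -0.001, 0.0005]]' --delta_rot '[[0, 0, 0], [0, 0, 0], [0, 0, 0], [0, 0, 0], [0, 0, 0]]'

```text
t: 14.82
ee_pos: [0.548, 0.0531, 0.0051]
tool_rot: [-89.9, -0.8, 162.9]
force: [-22.6, 7.0, 28.3]
finger_gap: 0.0391
```

Emit:
send_rows --gripper '[0.03, 0.03, 0.03, 0.03, 0.03]' --translation '[[0.0006, -0.0002, 0], [0.0013, -0.0004, 0], [0.0019, -0.0006, 0], [0.0026, -0.0008, 0], [0.0032, -0.001, 0]]' --delta_rot '[[0, 0, 0], [0, 0, 0], [0, 0, 0], [0, 0, 0], [0, 0, 0]]'

```text
t: 15.23
ee_pos: [0.5513, 0.0521, 0.0051]
tool_rot: [-89.9, -0.8, 162.9]
force: [-22.2, 7.5, 28.5]
finger_gap: 0.0388
```

```bash
python3 lift.py 4
```

```text
15.2333
127 pitch deg 0.507 foot lift mm 1.8 dx,dy mm [-0.01  0.05] sd [0.18 0.1  0.07] res px 0.118
```

Emit:
send_rows --gripper '[0.03, 0.03, 0.03, 0.03, 0.03]' --translation '[[0.0006, -0.0002, 0], [0.0013, -0.0004, 0], [0.0019, -0.0006, 0], [0.0026, -0.0008, 0], [0.0032, -0.001, 0]]' --delta_rot '[[0, 0, 0], [0, 0, 0], [0, 0, 0], [0, 0, 0], [0, 0, 0]]'

```text
t: 16.05
ee_pos: [0.5545, 0.0511, 0.0051]
tool_rot: [-89.9, -0.8, 162.9]
force: [-23.7, 7.9, 27.3]
finger_gap: 0.0393
```

Emit:
send_rows --gripper '[0.03, 0.03, 0.03, 0.03, 0.03]' --translation '[[0.0006, -0.0002, 0], [0.0013, -0.0004, 0], [0.0019, -0.0006, 0], [0.0026, -0.0008, 0], [0.0032, -0.001, 0]]' --delta_rot '[[0, 0, 0], [0, 0, 0], [0, 0, 0], [0, 0, 0], [0, 0, 0]]'

```text
t: 16.47
ee_pos: [0.5577, 0.0501, 0.0051]
tool_rot: [-89.9, -0.8, 162.9]
force: [-22.7, 7.4, 27.8]
finger_gap: 0.039
```

Emit:
send_rows --gripper '[0.03, 0.03, 0.03, 0.03, 0.03]' --translation '[[0, 0, 0], [0, 0, 0], [0, 0, 0], [0, 0, 0], [0, 0, 0]]' --delta_rot '[[0, 0, 0], [0, 0, 0], [0, 0, 0], [0, 0, 0], [0, 0, 0]]'

```text
t: 16.88
ee_pos: [0.5579, 0.0501, 0.0051]
tool_rot: [-89.9, -0.8, 162.9]
force: [-21.3, 6.2, 25.8]
finger_gap: 0.0395
```

```bash
python3 lift.py 4; python3 m3.py d
python3 - <<'E'
from h import *
a=cv2.imread("pics/side_d.png")[150:270,160:300]; b=cv2.imread("pics/side_a.png")[150:270,160:300]
cv2.imwrite("pics/cmp_d.png",cv2.resize(np.hstack([b,a]),None,fx=2.85,fy=2.85,interpolation=cv2.INTER_CUBIC))
E
```

```text
16.8833
131 pitch deg 0.786 foot lift mm 2.78 dx,dy mm [0.13 0.  ] sd [0.21 0.12 0.09] res px 0.134
17.2833 [0.5579 0.0501 0.0051] [-89.94  -0.76 162.89] [-21.71   6.14  26.65] 0.03913335931259463 [ -3.   20.1 105.1   0.2  55.5 104. ]
wrist front_edge 0.84 [156. 261.] [0.6081 0.0337 0.012 ]
wrist wedge_heel 0.68 [264. 258.] [0.5567 0.0514 0.017 ]
scene front_edge 0.89 [213. 280.] [0.6064 0.0341 0.012 ]
scene foot_front_left 0.56 [229. 296.] [0.6464 0.0916 0.    ]
scene foot_front_right 0.46 [204. 372.] [0.4861 0.3077 0.    ]
scene wedge_nose 0.64 [180. 116.] [ 0.5689 -0.5261  0.001 ]
scene wedge_heel 0.73 [203. 287.] [0.5592 0.0487 0.017 ]
side front_edge 0.64 [231. 248.] [0.5957 0.029  0.012 ]
side foot_front_left 0.93 [245. 225.] [0.6507 0.0905 0.    ]
side wedge_heel 0.54 [237. 259.] [0.5572 0.0468 0.017 ]
```

View pics/wrist_d.png

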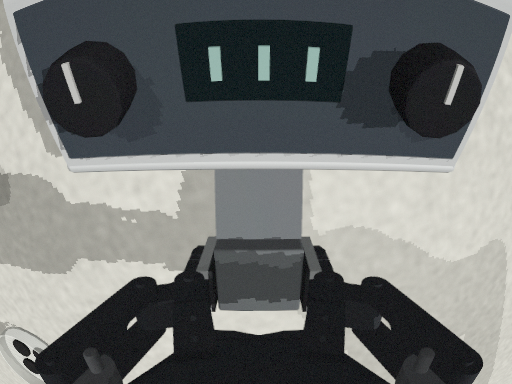

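View pics/cmp_d.png

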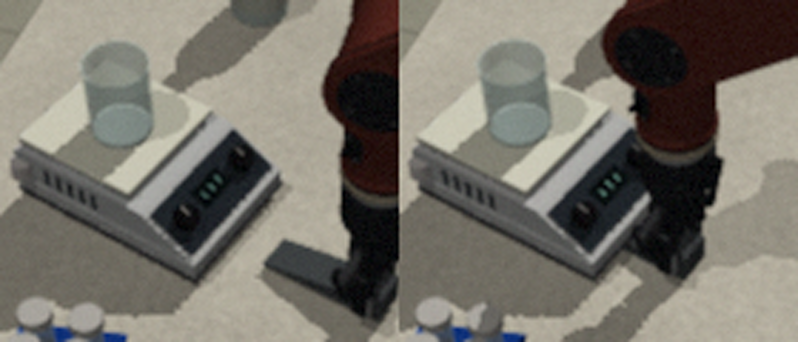

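Lift is 2.8 mm by tracking and about 3.5 mm by geometry. The slide is about 0.1 mm, the wedge is centred at wrist cols 215–302 with no slip in the jaws, and the tool is tilted only 0.8°. The gripper is clear of the housing, so I'm handing in.

Run:
```python
from plant import env, close_job
s=env.read_state(); print(s['t'],s['force'],s['finger_gap'])
print(close_job())
```

```text
18.1833 [-21.43286936   6.95079197  25.76644568] 0.03869824960004149
the job is handed in; nothing more can be done
None
```

I pushed the smaller wedge, held by its heel, thin end first under the middle of the stirrer's front edge. The job was handed in at about 18 s with the wedge still held, and no verdict is reported.

- **Lift:** tracking the stirrer in the side and scene pictures gave 2.8 ± 0.2 mm at the front feet. Working it out from how far the wedge went in gave about 3.5 mm. The two differ slightly, but both are near the 3 mm wanted and within 1.5–6 mm. Left and right feet were not measured separately.
- **Stirrer and wedge:** the stirrer slid about 0.1 mm. The wedge was centred to within about 1–2 mm and square to within about 1°, with no slip in the jaws. The tool was tilted about 0.8°.
- **Surroundings:** in the last pictures the beaker stood upright in its place. Nothing was seen to touch the rack, the dish or the bottle, but I did not re-measure their positions. The gripper looked clear of the housing.
- **Forces at the end:** the tool still carried about 22 N of push and 26 N of press on the bench, higher than I expected but well under the 120 N wrist limit. I eased the height by 0.5 mm partway through to reduce it.

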